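Unfold the crank of a plate-sealing press and clamp the plate by feel

TASK

The crank handle with the yellow ball knob of the plate-sealing press is folded down over its crank arm: swing it up all the way to its stop so that it stands upright. Then, keeping it upright, crank clockwise (seen from above) until the sprung foot has come down on the plate and, judged by the rise in cranking effort, clamps it with about 25 N (do not overtighten), and let go. Leave the plates, racks, boxes and troughs around the press where they are.

Things in the scene. Friction and masses are not known exactly. Their poses are not given: they have to be found in the camera images.
- press: bench press fixed to the table: white base 190 x 210 x 20 mm, two steel posts, blue crosshead (62 x 210 mm, its top 155 mm above the table) and a steel crank on top. Origin: centre of the underside of the base; the posts stand along its y axis, z up. The frame's place and heading differ from run to run
- crank_axis (a point): point on the vertical axis about which the crank turns, 200 mm above the table, level with the handle's hinge. The crank arm (14 mm wide, top 187 mm above the table) runs from here out to handle_hinge, and the hub (26 mm across) ends 187 mm above the table
- handle_hinge (a point): the handle's hinge, 80 mm out from crank_axis at the outer end of the crank arm, 200 mm above the table. The hinge axis is level and square to the arm
- handle_ball (a point): centre of the yellow ball knob, 24 mm in diameter, at the free end of the handle, 58 mm from handle_hinge, on a steel stem 9 mm thick. The ball spins freely about the stem. Folded, the handle lies over the arm, pointing from the hinge towards crank_axis, with the ball 1 mm above arm and hub
- handle (a joint): angle of the folding handle, rad: 0 folded flat over the arm, 1.57 upright, stop at 1.60. Starts at 0 to 0.25. The hinge is stiff (0.30 N m, about 5 N at the ball) and stays where it is left; there is no latch: a pull towards crank_axis on the upright handle beyond that torque folds it again, while outward it rests on its stop
- crank (a joint): crank angle, rad: 0 at the start, growing clockwise from above, stop at 4.0. Lowers the foot 12.5 mm per rad. Even friction 0.5 N m (6.3 N at the ball, square to the arm, while turning; the felt push may sag to half when the hand pauses); stays where left. Each newton of clamping adds 0.0125 N m, so at 25 N the push at the ball is about 3.9 N above free running, turning or paused
- foot: aluminium pressing foot with rubber sole, 60 x 90 mm, below the crosshead, pressed down by a preloaded spring (red coils) of unstated rate. Origin: centre of the underside of the sole, 78 mm above the table at the start; stops on the plate while the crank goes on compressing the spring. First touch already gives about 8 N
- plate: loose white 96-well plate with a blue sealing mat, 86 x 128 mm, 16.5 mm high, lying in the black bed under the foot. Origin: centre of its underside. The bed's height differs by up to 10 mm from run to run, so the plate is met after about 1.3 to 2.1 rad of cranking
- spare_plate: spare white plate 86 x 128 x 16.5 mm, lying flat near the press; origin at the centre of its underside; to be left alone
- tip_box: black pipette-tip box with yellow top, 85 x 122 x 51 mm; origin at the centre of its underside; to be left alone
- tube_rack: black tube rack with small tubes, 75 x 110 x 40 mm; origin at the centre of its underside; to be left alone
- reservoir: white open reagent trough, 55 x 130 x 30 mm; origin at the centre of its underside; to be left alone
There are look-alikes about, which are no part of the job. Leave any orange look-alike of the plate alone.

How it is judged:
On the way, in this order (a step that is already met when the one before it is completed fails the run):
1. the handle is unfolded upright to its stop (value of joint handle above 1.48 rad), for 0.2 s.
2. the foot has been cranked down onto the plate (contact force between foot and plate above 3 N and value of joint crank above 0.8 rad and value of joint handle above 1.35 rad), for 0.1 s.
At the end, for the whole second after the job is handed in: the foot clamps the plate with 15 to 35 N and keeps doing so with the crank let go and at rest; the handle is still unfolded (above 1.40 rad); the plate lies flat in its bed within 6 mm of where it was (contact force between foot and plate between 15 and 35 N and value of joint handle above 1.4 rad and distance of plate from where it was at the start of the episode below 0.006 m and angle between plate's own z axis and vertical below 0.05 rad and velocity of joint crank between -0.05 and 0.05 rad/s); the robot touches nothing.
It fails at once if the foot presses the plate with more than 45 N (overtightened) (contact force between foot and plate above 45 N).
It fails at once if the crank is turned away from its start (over 0.25 rad) while the handle is not unfolded, or the handle folds back (under 1.30 rad) while cranking (value of joint crank above 0.25 rad and value of joint handle below 1.3 rad).
It fails at once if a spare plate, tip box, tube rack or trough beside the press is moved more than 20 mm (distance of any of spare_plate, tip_box, tube_rack, reservoir from where it was at the start of the episode above 0.02 m).
It also fails if it takes over 72 s, if anything falls off the work surface, if the arm or the gripper's body presses on something with over 40 N, if the wrist force passes 120 N, or if a joint passes its speed limit or range.

ROBOT

A 7-joint arm with a two-finger parallel gripper is mounted at the origin on the work surface. World frame = base frame: x ahead of the robot, y to its left, z up, the work surface at z = 0. Lengths are in m, angles in rad, forces in N, time in s.
With the tool pointing down it reaches from about 0.425 to 0.925 m from the base axis. Payload 6.8 kg.
Tool frame: the origin (TCP) lies between the finger pads; the fingertips stand finger_overhang ahead of it and the grasp point (between the pads) lies 6 mm ahead of it (finger_overhang is the distance from the TCP to the fingertips, in m); z points along the fingers, y is the line along which they close (so a half turn about z gives the same grasp; the last joint's range is limited). The gripper opens to 85 mm and grips with 20 to 120 N. Pads are 22 mm wide; open, the fingers measure 114 mm over their backs; the gripper's body (76 mm by 85 mm) begins 54 mm behind the grasp point. The pads swing forward as they close: fully open they stand 13 mm farther back than shut.
Start: joints at [1.161, 0.477, 0.022, 1.555, -0.011, 1.109, -0.083], TCP at [0.201, -0.645, 0.256] pointing down, gripper open.
Joint ranges: [-2.96, 2.96], [-0.34, 2.1], [-1.41, 1.46], [0.24, 2.44], [-1.37, 4.51], [0.17, 1.92], [-2.96, 2.96]. Speed limits (rad/s): [2.39, 2.39, 3.14, 3.14, 3.14, 3.14, 3.14].

INTERFACE

Orientations are given as a unit quaternion [w, x, y, z].
In Python, from station import * gives the robot as it stands.
- The arm moves only by the tool drive_tool, never from a script. Its argument "increments" is a list of rows, each an object of numbers: "claw": the finger opening in m, from 0 to 0.0854; "dx", "dy", "dz": the shift along the tool's x, y, z in m; "wx", "wy", "wz": the turn, a rotation vector about the tool's x, y, z in degrees. A call has 1 to 20 rows; each row shifts and turns the commanded pose from where the row before left it, along the tool's axes as they then stand; what a row does not reach is not made up. A row lasts 1/8 s, in which the tool goes at most 62.5 mm and 10.7 degrees, less where a joint would pass 70% of its speed; a pose out of reach is approached as far as the arm can. A call with a gripper value outside its range is refused whole. The fingers move at their own pace and stop on an object; "newtons" is the grip in N (left out, the last holds). Time passes only in rows, so rows that do not move let the fingers close. It gives the time, the measured TCP pose, the force, the opening and the grip force at its end, in the units of the state.
- get_obs(): the state, without advancing time (a new reading comes with each control period).
- read_camera(name): name is "scene" or "top"; returns (picture, depth): 400x640x3 uint8, red, green, blue; 400x640 float32, m along the optical axis (not along the pixel's ray), 0 where there is no reading.
- calibration(name): a dict with "intrinsics" (3x3 intrinsics, pixels), "R" (3x3) and "t" (3): a world point X has camera coordinates R X + t. Camera axes: x right, y down, z forward; pixel columns grow to the right and rows downward; lengths in m; the calibration is good to about 2 mm. A picture is of the moment at which its call begins. calibration takes no time and is no camera call.
- hand_in(): hands the job in; it is judged then, once.
The state is a dict: "t": time; "q": joint angles; "joint_vel": joint speeds; "joint_torque": joint torques, N m; "eef_pos": TCP position; "tool_rot": TCP orientation; "contact_force": force on the tool from outside, world axes, zero at the start; "torque": the same for the moment, N m; "gripper_width": opening from 0.0 (shut) to 1.0 (fully open); "grasp_force": force on a finger pad.
Only numpy, scipy, OpenCV 4.12 (cv2) and the standard library are available. Lean on these libraries where they do the work, as an engineer would, in place of code of your own. Each camera call takes 0.05 s, during which the arm holds its last target. There are 200 camera calls.

## Working session

There is one attempt and no reset: what is moved stays moved. The work goes in short steps, Python scripts to look and compute and a tool call to move; the robot and the scene stay as the last step left them, time stands still between calls to the robot, and variables do not carry over. Pictures are saved under pics/ and viewed, at most 10 in all, crops included, and the job is handed in when it is done.

Besides the shell and the picture viewer there is one more tool, called after "Call:" as name(argument=value, ...) on one line, values as JSON. drive_tool: Moves the arm, as the interface text tells. Its arguments: {"type":"object","properties":{"increments":{"type":"array","items":{"type":"object","properties":{"claw":{"type":"number"},"dx":{"type":"number"},"dy":{"type":"number"},"dz":{"type":"number"},"wx":{"type":"number"},"wy":{"type":"number"},"wz":{"type":"number"}}}},"newtons":{"type":"number"}},"required":["increments"]}

```bash
mkdir -p pics
cat > h.py <<'E'
from station import *
import numpy as np, cv2
def shot(n,f):
    im,d=read_camera(n); cv2.imwrite('pics/'+f,im[:,:,::-1]); np.savez('pics/'+f+'.npz',im=im,d=d); return im,d
def pts(n,d):
    c=calibration(n);K=np.array(c["intrinsics"]);R=np.array(c["R"]);t=np.array(c["t"])
    v,u=np.mgrid[:400,:640]; r=np.stack([(u-K[0,2])/K[0,0],(v-K[1,2])/K[1,1],np.ones_like(u)],-1)*d[...,None]
    return (r-t)@R
E
python3 - <<'E'
from h import *
o=get_obs();print({k:np.round(v,3).tolist() for k,v in o.items()})
try: print(finger_overhang)
except Exception as e: print(e)
for n in("scene","top"):
    im,d=shot(n,n+'0.png');P=pts(n,d)
    c=calibration(n);print(n,np.round(-np.array(c["R"]).T@np.array(c["t"]),3))
    h=cv2.cvtColor(im,cv2.COLOR_RGB2HSV)
    m=cv2.inRange(h,(20,120,100),(35,255,255))
    k,l,s,ce=cv2.connectedComponentsWithStats(m)
    for i in range(1,k):
        if s[i,4]>25: q=P[(l==i)&(d>0)];print(s[i],np.round(np.median(q,0),3),np.round(q.min(0),3),np.round(q.max(0),3))
E
```

```text
{'t': 0.0, 'q': [1.161, 0.478, 0.022, 1.556, -0.011, 1.109, -0.083], 'joint_vel': [-0.001, -0.001, -0.001, 0.001, 0.001, 0.001, 0.001], 'joint_torque': [0.0, -59.646, 1.608, -28.12, 0.013, 0.009, -0.0], 'eef_pos': [0.2, -0.644, 0.255], 'tool_rot': [-0.001, 0.989, 0.15, -0.0], 'contact_force': [-0.424, -0.418, 0.523], 'torque': [0.039, 0.0, 0.013], 'grasp_force': 0.0, 'gripper_width': 1.002}
0.025
scene [ 1.208 -0.338  0.722]
[ 63  13  23  12 168] [-1.125 -0.185  0.368] [-2.432 -0.227  0.138] [-0.94  -0.028  0.393]
[312 177  11   8  66] [0.563 0.106 0.213] [0.55  0.097 0.201] [0.57  0.12  0.219]
[362 223  50  25 717] [0.685 0.248 0.049] [0.623 0.183 0.008] [0.739 0.345 0.054]
[300 382   7  13  64] [ 0.932 -0.177  0.116] [ 0.924 -0.181  0.099] [ 0.936 -0.169  0.119]
top [0.313 0.103 1.039]
[243 134  47  40 744] [0.679 0.252 0.051] [0.623 0.187 0.046] [0.739 0.319 0.057]
[308 177  10  10  70] [0.556 0.112 0.218] [0.546 0.101 0.211] [0.568 0.123 0.224]
```

Run:
```python
from h import *
ims=[]
for n in("scene","top"):
    z=np.load(f'pics/{n}0.png.npz');im,d=z['im'],z['d'];P=pts(n,d)
    ims.append(im)
    # arm/hub: heights .176-.2 near ball
    q=P[(d>0)&(abs(P[...,2]-.187)<.006)&(np.hypot(P[...,0]-.556,P[...,1]-.11)<.14)]
    print(n,len(q)); print(np.round(q[::max(1,len(q)//25)],3).tolist())
    q=P[(d>0)&(abs(P[...,2]-.155)<.006)&(np.hypot(P[...,0]-.556,P[...,1]-.11)<.2)]
    print('cross',cv2.minAreaRect(q[:,:2].astype(np.float32)))
cv2.imwrite('pics/a.png',np.vstack([cv2.resize(ims[0][100:300,180:480],(780,520),interpolation=2)])[:,:,::-1])
cv2.imwrite('pics/b.png',cv2.resize(ims[1][80:280,180:480],(780,520),interpolation=2)[:,:,::-1])
```

```text
scene 188
[[0.577, 0.153, 0.189], [0.535, 0.085, 0.186], [0.544, 0.1, 0.185], [0.558, 0.119, 0.186], [0.569, 0.133, 0.187], [0.579, 0.148, 0.186], [0.596, 0.16, 0.191], [0.546, 0.093, 0.186], [0.557, 0.107, 0.187], [0.566, 0.123, 0.185], [0.575, 0.139, 0.184], [0.591, 0.148, 0.19], [0.542, 0.081, 0.185], [0.553, 0.095, 0.186], [0.563, 0.109, 0.187], [0.573, 0.124, 0.186], [0.58, 0.141, 0.184], [0.593, 0.154, 0.186], [0.548, 0.082, 0.185], [0.556, 0.099, 0.183], [0.567, 0.112, 0.184], [0.575, 0.129, 0.182], [0.587, 0.142, 0.184], [0.55, 0.078, 0.185], [0.558, 0.097, 0.182], [0.572, 0.118, 0.181], [0.553, 0.079, 0.183]]
cross ((0.546144425868988, 0.08800647407770157), (0.20858098566532135, 0.06430047005414963), 59.05305480957031)
top 152
[[0.594, 0.162, 0.192], [0.579, 0.152, 0.185], [0.576, 0.147, 0.187], [0.574, 0.141, 0.187], [0.572, 0.136, 0.186], [0.567, 0.141, 0.184], [0.565, 0.136, 0.185], [0.562, 0.128, 0.186], [0.557, 0.121, 0.188], [0.553, 0.099, 0.189], [0.556, 0.084, 0.185], [0.552, 0.094, 0.188], [0.549, 0.111, 0.184], [0.55, 0.096, 0.185], [0.551, 0.081, 0.186], [0.547, 0.098, 0.187], [0.548, 0.084, 0.186], [0.544, 0.096, 0.189], [0.546, 0.081, 0.185], [0.542, 0.091, 0.188], [0.539, 0.1, 0.187], [0.54, 0.086, 0.187], [0.537, 0.095, 0.186], [0.537, 0.081, 0.189], [0.534, 0.085, 0.189], [0.532, 0.088, 0.187]]
cross ((0.5444623231887817, 0.08988451957702637), (0.2099933624267578, 0.06282657384872437), 59.10511779785156)
```

View pics/a.png

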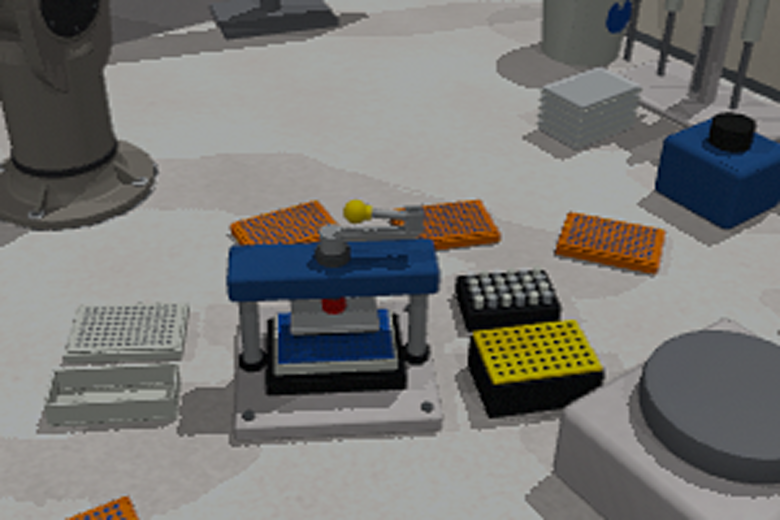

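View pics/b.png

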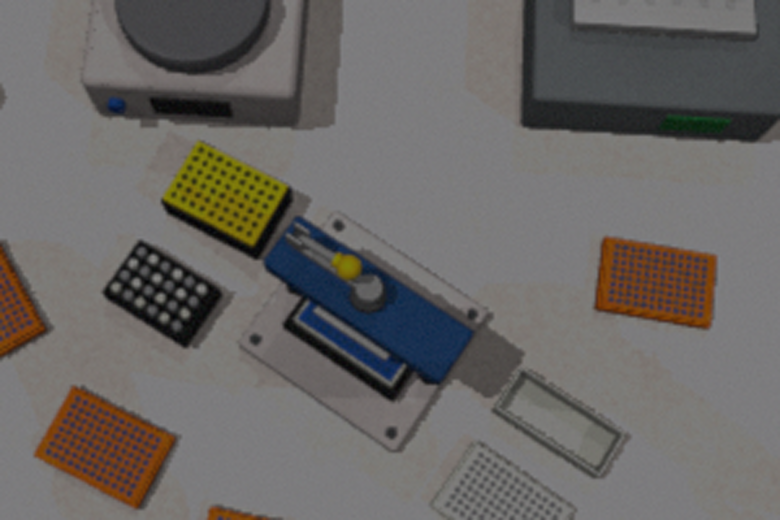

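The views show the blue crosshead with the hub at scene px ~(307,195) / top px (322,192). The ball is at scene (316,180) / top (313,182), and the arm points from the hub away from the robot at about 57°. I'll move above the ball now.

Call:
drive_tool(increments=[{"dx": 0.0376, "dy": -0.0197, "dz": -0.009, "claw": 0.0854}, {"dx": 0.0376, "dy": -0.0197, "dz": -0.009}, {"dx": 0.0376, "dy": -0.0197, "dz": -0.009}, {"dx": 0.0376, "dy": -0.0197, "dz": -0.009}, {"dx": 0.0376, "dy": -0.0197, "dz": -0.009}, {"dx": 0.0376, "dy": -0.0197, "dz": -0.009}, {"dx": 0.0376, "dy": -0.0197, "dz": -0.009}, {"dx": 0.0376, "dy": -0.0197, "dz": -0.009}, {"dx": 0.0376, "dy": -0.0197, "dz": -0.009}, {"dx": 0.0376, "dy": -0.0197, "dz": -0.009}, {"dx": 0.019, "dy": -0.0418}, {"dx": 0.019, "dy": -0.0418}, {"dx": 0.019, "dy": -0.0418}, {"dx": 0.019, "dy": -0.0418}, {"dx": 0.019, "dy": -0.0418}, {"dx": 0.019, "dy": -0.0418}, {"dx": 0.019, "dy": -0.0418}, {"dx": 0.019, "dy": -0.0418}, {"dx": 0.019, "dy": -0.0418}, {"dx": 0.019, "dy": -0.0418}])

```text
schema error: expected keys claw, dx, dy, dz, wx, wy, wz
```

```bash
cat >> h.py <<'E'
from scipy.spatial.transform import Rotation as Ro
def tool(): 
    o=get_obs();w,x,y,z=o['tool_rot'];return np.array(o['eef_pos']),Ro.from_quat([x,y,z,w]).as_matrix(),o
def state():
    p,R,o=tool();print('t',round(o['t'],2),'p',np.round(p,4),'xang',round(np.degrees(np.arctan2(R[1,0],R[0,0])),2),'zt',np.round(R[:,2],3),'F',np.round(o['contact_force'],2),'M',np.round(o['torque'],2),'w',np.round(o['gripper_width'],3),'g',np.round(o['grasp_force'],1),'q',np.round(o['q'],2));return p,R,o
E
python3 - <<'E'
from h import *
state()
# refine: hub circle and hinge from both views' first shots
for n in("scene","top"):
    z=np.load(f'pics/{n}0.png.npz');im,d=z['im'],z['d'];P=pts(n,d)
    g=(d>0)&(abs(P[...,2]-.187)<.005)&(np.hypot(P[...,0]-.546,P[...,1]-.089)<.018)
    print(n,'hub',cv2.minEnclosingCircle(P[g][:,:2].astype(np.float32)),P[g].mean(0))
    far=(d>0)&(P[...,2]>.178)&(P[...,2]<.235)&(np.hypot(P[...,0]-.545,P[...,1]-.089)>.03)&(np.hypot(P[...,0]-.545,P[...,1]-.089)<.11)
    q=P[far]; c=q[:,:2]-[.545,.089]; print('arm line',cv2.fitLine(q[:,:2].astype(np.float32),cv2.DIST_L2,0,.01,.01).ravel(), 'maxr',np.percentile(np.hypot(*c.T),98))
    h=cv2.cvtColor(im,cv2.COLOR_RGB2HSV);m=cv2.inRange(h,(20,110,70),(35,255,255));m[:150]=0;m[200:]=0;m[:,:290]=0;m[:,345:]=0
    c=calibration(n);K=np.array(c["intrinsics"]);R=np.array(c["R"]);C=-R.T@np.array(c["t"])
    v,u=np.nonzero(m);uc,vc=(u.min()+u.max())/2,(v.min()+v.max())/2
    r=R.T@np.linalg.solve(K,[uc,vc,1]);r/=np.linalg.norm(r);print('ball px',uc,vc,'C',np.round(C,3),'r',np.round(r,4),'at .21',np.round(C+r*(.21-C[2])/r[2],4))
    if n=='scene': A=(C,r)
    else:
        B=(C,r);M=np.c_[A[1],-B[1]];s=np.linalg.lstsq(M,B[0]-A[0],rcond=None)[0];print(A[0]+s[0]*A[1],B[0]+s[1]*B[1])
E
```

```text
t 0.1 p [ 0.2005 -0.644   0.2554] xang 17.29 zt [-0.001  0.002 -1.   ] F [-0.97 -0.21  0.03] M [ 0.03  0.03 -0.01] w 0.999 g 0.0 q [ 1.16  0.48  0.02  1.56 -0.01  1.11 -0.08]
scene hub ((0.5484992861747742, 0.09065397083759308), 0.01617567241191864) [0.54778684 0.08979998 0.18538597]
arm line [0.5170684  0.8559441  0.5792794  0.13894431] maxr 0.08778618410592662
ball px 307.5 181.0 C [ 1.208 -0.338  0.722] r [-0.7042  0.4541 -0.5458] at .21 [0.5476 0.088  0.21  ]
top hub ((0.5443770289421082, 0.0919884517788887), 0.014283307828009129) [0.54442766 0.09086657 0.18716321]
arm line [0.54286927 0.8398172  0.5736614  0.14237238] maxr 0.08783283166948565
ball px 304.0 169.0 C [0.313 0.103 1.039] r [ 0.3143  0.036  -0.9487] at .21 [0.5874 0.1348 0.21  ]
[0.55633213 0.08230967 0.21679424] [0.58169838 0.13411169 0.22716279]
```

Call:
drive_tool(increments=[{"claw": 0.0854, "dx": 0.0376, "dy": -0.0197, "dz": -0.009, "wx": 0, "wy": 0, "wz": 0}, {"claw": 0.0854, "dx": 0.0376, "dy": -0.0197, "dz": -0.009, "wx": 0, "wy": 0, "wz": 0}, {"claw": 0.0854, "dx": 0.0376, "dy": -0.0197, "dz": -0.009, "wx": 0, "wy": 0, "wz": 0}, {"claw": 0.0854, "dx": 0.0376, "dy": -0.0197, "dz": -0.009, "wx": 0, "wy": 0, "wz": 0}, {"claw": 0.0854, "dx": 0.0376, "dy": -0.0197, "dz": -0.009, "wx": 0, "wy": 0, "wz": 0}, {"claw": 0.0854, "dx": 0.0376, "dy": -0.0197, "dz": -0.009, "wx": 0, "wy": 0, "wz": 0}, {"claw": 0.0854, "dx": 0.0376, "dy": -0.0197, "dz": -0.009, "wx": 0, "wy": 0, "wz": 0}, {"claw": 0.0854, "dx": 0.0376, "dy": -0.0197, "dz": -0.009, "wx": 0, "wy": 0, "wz": 0}, {"claw": 0.0854, "dx": 0.0376, "dy": -0.0197, "dz": -0.009, "wx": 0, "wy": 0, "wz": 0}, {"claw": 0.0854, "dx": 0.0376, "dy": -0.0197, "dz": -0.009, "wx": 0, "wy": 0, "wz": 0}, {"claw": 0.0854, "dx": 0.019, "dy": -0.0418, "dz": 0, "wx": 0, "wy": 0, "wz": 0}, {"claw": 0.0854, "dx": 0.019, "dy": -0.0418, "dz": 0, "wx": 0, "wy": 0, "wz": 0}, {"claw": 0.0854, "dx": 0.019, "dy": -0.0418, "dz": 0, "wx": 0, "wy": 0, "wz": 0}, {"claw": 0.0854, "dx": 0.019, "dy": -0.0418, "dz": 0, "wx": 0, "wy": 0, "wz": 0}, {"claw": 0.0854, "dx": 0.019, "dy": -0.0418, "dz": 0, "wx": 0, "wy": 0, "wz": 0}, {"claw": 0.0854, "dx": 0.019, "dy": -0.0418, "dz": 0, "wx": 0, "wy": 0, "wz": 0}, {"claw": 0.0854, "dx": 0.019, "dy": -0.0418, "dz": 0, "wx": 0, "wy": 0, "wz": 0}, {"claw": 0.0854, "dx": 0.019, "dy": -0.0418, "dz": 0, "wx": 0, "wy": 0, "wz": 0}])

```text
t: 2.35
eef_pos: [0.5466, 0.0212, 0.346]
tool_rot: [0.0, 0.989, 0.15, -0.0]
contact_force: [-0.2, -0.4, -0.0]
gripper_width: 1.002
grasp_force: 0.0
```

Run:
```python
from h import *
state()
L=[]
for n,uv in(("scene",(317,180.5)),("top",(312.5,181.5))):
    c=calibration(n);K=np.array(c["intrinsics"]);R=np.array(c["R"]);C=-R.T@np.array(c["t"])
    r=R.T@np.linalg.solve(K,[*uv,1]);r/=np.linalg.norm(r);L.append((C,r));print(n,[np.round(C+r*(h-C[2])/r[2],4) for h in(.2,.21,.22)])
(A,a),(B,b)=L;s=np.linalg.lstsq(np.c_[a,-b],B-A,rcond=None)[0];print(A+s[0]*a,B+s[1]*b)
```

```text
t 2.35 p [0.5466 0.0212 0.346 ] xang 17.28 zt [-0.001 -0.    -1.   ] F [-0.21 -0.42 -0.01] M [ 0.05 -0.1   0.08] w 1.002 g 0.0 q [ 0.15  0.22 -0.36  1.73  0.08  1.21 -1.5 ]
scene [array([0.5466, 0.1175, 0.2   ]), array([0.5592, 0.1088, 0.21  ]), array([0.5719, 0.1001, 0.22  ])]
top [array([0.5606, 0.1126, 0.2   ]), array([0.5577, 0.1125, 0.21  ]), array([0.5547, 0.1124, 0.22  ])]
[0.55694023 0.11038497 0.20819761] [0.55811132 0.11250925 0.20856717]
```

Call:
drive_tool(increments=[{"claw": 0.0854, "dx": 0.0187, "dy": -0.0415, "dz": 0, "wx": 0, "wy": 0, "wz": 0}, {"claw": 0.0854, "dx": 0.0187, "dy": -0.0415, "dz": 0, "wx": 0, "wy": 0, "wz": 0}, {"claw": 0.0854, "dx": 0, "dy": 0, "dz": 0, "wx": 0, "wy": 0, "wz": -8.24}, {"claw": 0.0854, "dx": 0, "dy": 0, "dz": 0, "wx": 0, "wy": 0, "wz": -8.24}, {"claw": 0.0854, "dx": 0, "dy": 0, "dz": 0, "wx": 0, "wy": 0, "wz": -8.24}, {"claw": 0.0854, "dx": 0, "dy": 0, "dz": 0, "wx": 0, "wy": 0, "wz": -8.24}, {"claw": 0.0854, "dx": 0, "dy": 0, "dz": 0, "wx": 0, "wy": 0, "wz": -8.24}, {"claw": 0.0854, "dx": 0, "dy": 0, "dz": 0.03, "wx": 0, "wy": 0, "wz": 0}, {"claw": 0.0854, "dx": 0, "dy": 0, "dz": 0.03, "wx": 0, "wy": 0, "wz": 0}, {"claw": 0.0854, "dx": 0, "dy": 0, "dz": 0, "wx": 0, "wy": 0, "wz": 0}])

```text
t: 3.6
eef_pos: [0.5563, 0.1094, 0.2839]
tool_rot: [-0.001, 0.873, 0.489, -0.003]
contact_force: [-0.1, -0.2, 0.1]
gripper_width: 1.004
grasp_force: 0.0
```

Run:
```python
from h import *
state()
im,d=shot("scene","s1.png");a=im[120:250,240:400]
im,d=shot("top","t1.png");b=im[120:250,240:400]
cv2.imwrite('pics/c.png',cv2.resize(np.hstack([a,b]),(800,325),interpolation=2)[:,:,::-1])
```

```text
t 3.6 p [0.5563 0.1094 0.2839] xang 58.49 zt [-0.005 -0.001 -1.   ] F [-0.1  -0.23  0.08] M [-0.01 -0.05  0.05] w 1.004 g 0.0 q [ 0.1   0.32 -0.51  1.76  0.17  1.11 -1.01]
```

View pics/c.png

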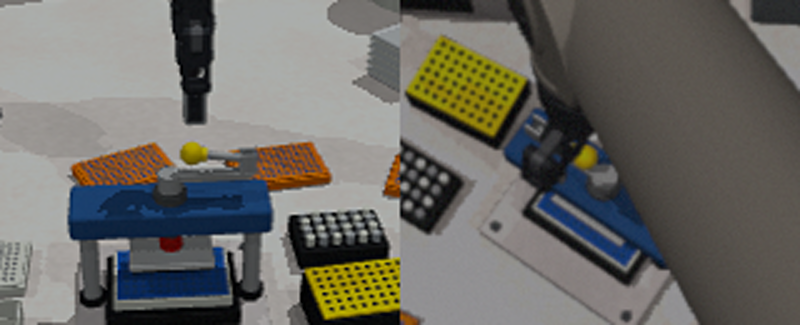

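The scene view shows the fingers right above the ball (crop px 193,152). In the top view the ball (crop 585,157) is between the finger and the arm. I'll descend and grip.

Call:
drive_tool(increments=[{"claw": 0.0854, "dx": 0.0025, "dy": 0, "dz": 0.022, "wx": 0, "wy": 0, "wz": 0}, {"claw": 0.0854, "dx": 0, "dy": 0, "dz": 0.022, "wx": 0, "wy": 0, "wz": 0}, {"claw": 0.0854, "dx": 0, "dy": 0, "dz": 0.02, "wx": 0, "wy": 0, "wz": 0}, {"claw": 0.0854, "dx": 0, "dy": 0, "dz": 0, "wx": 0, "wy": 0, "wz": 0}], newtons=30)

```text
t: 4.2
eef_pos: [0.5592, 0.1123, 0.2225]
tool_rot: [-0.0, 0.873, 0.489, -0.0]
contact_force: [0.3, -0.2, 0.2]
gripper_width: 1.0
grasp_force: 0.0
```

Call:
drive_tool(increments=[{"claw": 0.03, "dx": 0, "dy": 0, "dz": 0, "wx": 0, "wy": 0, "wz": 0}, {"claw": 0.03, "dx": 0, "dy": 0, "dz": 0, "wx": 0, "wy": 0, "wz": 0}, {"claw": 0.03, "dx": 0, "dy": 0, "dz": 0, "wx": 0, "wy": 0, "wz": 0}, {"claw": 0.02, "dx": 0, "dy": 0, "dz": 0, "wx": 0, "wy": 0, "wz": 0}, {"claw": 0.015, "dx": 0, "dy": 0, "dz": 0, "wx": 0, "wy": 0, "wz": 0}, {"claw": 0.015, "dx": 0, "dy": 0, "dz": 0, "wx": 0, "wy": 0, "wz": 0}], newtons=30)

```text
t: 4.95
eef_pos: [0.5589, 0.1126, 0.2226]
tool_rot: [-0.0, 0.872, 0.489, -0.0]
contact_force: [-2.6, -0.6, 5.5]
gripper_width: 0.256
grasp_force: 29.2
```

Run:
```python
from h import *
state()
im,d=shot("scene","s2.png");a=im[120:250,240:400]
im,d=shot("top","t2.png");b=im[120:250,240:400]
cv2.imwrite('pics/d.png',cv2.resize(np.hstack([a,b]),(800,325),interpolation=2)[:,:,::-1])
```

```text
t 4.95 p [0.5589 0.1126 0.2226] xang 58.51 zt [-0.  0. -1.] F [-2.6  -0.57  5.48] M [ 0.14  0.8  -0.05] w 0.256 g 29.2 q [ 0.08  0.39 -0.5   1.82  0.22  0.99 -1.05]
```

View pics/d.png

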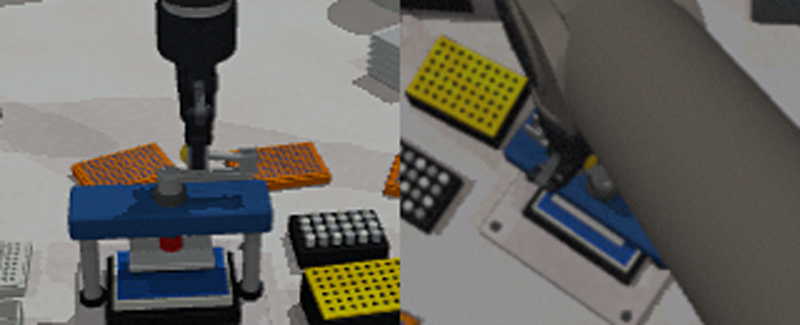

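The fingers have closed on the ball, seen just left of the finger at crop (187,153). Now I'll swing the first half of the arc.

Call:
drive_tool(increments=[{"claw": 0.015, "dx": 0.0009, "dy": 0, "dz": -0.0057, "wx": 0, "wy": 0, "wz": 0}, {"claw": 0.015, "dx": 0.0014, "dy": 0, "dz": -0.0056, "wx": 0, "wy": 0, "wz": 0}, {"claw": 0.015, "dx": 0.002, "dy": 0, "dz": -0.0055, "wx": 0, "wy": 0, "wz": 0}, {"claw": 0.015, "dx": 0.0025, "dy": 0, "dz": -0.0052, "wx": 0, "wy": 0, "wz": 0}, {"claw": 0.015, "dx": 0.003, "dy": 0, "dz": -0.0049, "wx": 0, "wy": 0, "wz": 0}, {"claw": 0.015, "dx": 0.0035, "dy": 0, "dz": -0.0046, "wx": 0, "wy": 0, "wz": 0}, {"claw": 0.015, "dx": 0.004, "dy": 0, "dz": -0.0042, "wx": 0, "wy": 0, "wz": 0}], newtons=45)

```text
t: 5.92
eef_pos: [0.5664, 0.1249, 0.2573]
tool_rot: [0.0, 0.873, 0.488, -0.003]
contact_force: [-4.3, 0.1, -8.1]
gripper_width: 0.243
grasp_force: 45.7
```

Run:
```python
from h import *
state()
im,d=shot("scene","s3.png");a=im[100:250,220:420]
cv2.imwrite('pics/e.png',cv2.resize(a,(600,450),interpolation=2)[:,:,::-1])
```

```text
t 5.92 p [0.5664 0.1249 0.2573] xang 58.4 zt [-0.005 -0.003 -1.   ] F [-4.25  0.07 -8.09] M [-0.12  1.1   0.24] w 0.243 g 45.7 q [ 0.07  0.37 -0.5   1.76  0.2   1.07 -1.05]
```

View pics/e.png

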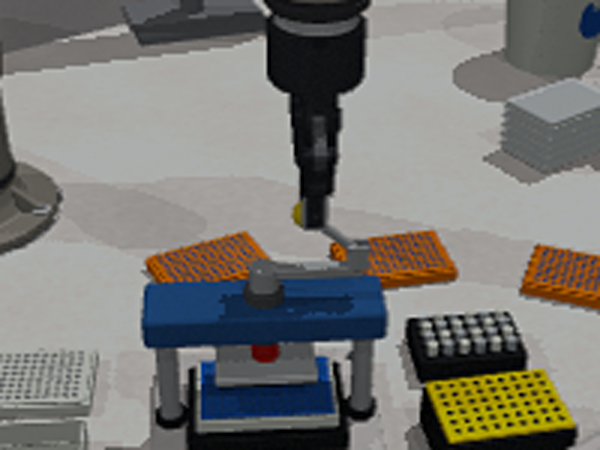

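The handle is half raised: the ball is in the grip at crop (298,213) and the stem runs to the hinge at (357,252). Continuing the arc.

Call:
drive_tool(increments=[{"claw": 0.015, "dx": 0.0044, "dy": 0, "dz": -0.0038, "wx": 0, "wy": 0, "wz": 0}, {"claw": 0.015, "dx": 0.0047, "dy": 0, "dz": -0.0034, "wx": 0, "wy": 0, "wz": 0}, {"claw": 0.015, "dx": 0.005, "dy": 0, "dz": -0.0029, "wx": 0, "wy": 0, "wz": 0}, {"claw": 0.015, "dx": 0.0053, "dy": 0, "dz": -0.0024, "wx": 0, "wy": 0, "wz": 0}, {"claw": 0.015, "dx": 0.0055, "dy": 0, "dz": -0.0018, "wx": 0, "wy": 0, "wz": 0}, {"claw": 0.015, "dx": 0.0057, "dy": 0, "dz": -0.0013, "wx": 0, "wy": 0, "wz": 0}])

```text
t: 6.72
eef_pos: [0.5842, 0.1504, 0.2762]
tool_rot: [0.002, 0.873, 0.487, -0.001]
contact_force: [-9.5, -7.3, 11.9]
gripper_width: 0.221
grasp_force: 42.9
```

Run:
```python
from h import *
state()
im,d=shot("scene","s4.png");a=im[100:250,220:420]
cv2.imwrite('pics/f.png',cv2.resize(a,(600,450),interpolation=2)[:,:,::-1])
```

```text
t 6.72 p [0.5842 0.1504 0.2762] xang 58.33 zt [-0.    -0.005 -1.   ] F [-9.45 -7.31 11.91] M [-1.54  2.32 -0.01] w 0.221 g 42.9 q [ 0.03  0.39 -0.5   1.68  0.21  1.13 -1.09]
```

View pics/f.png

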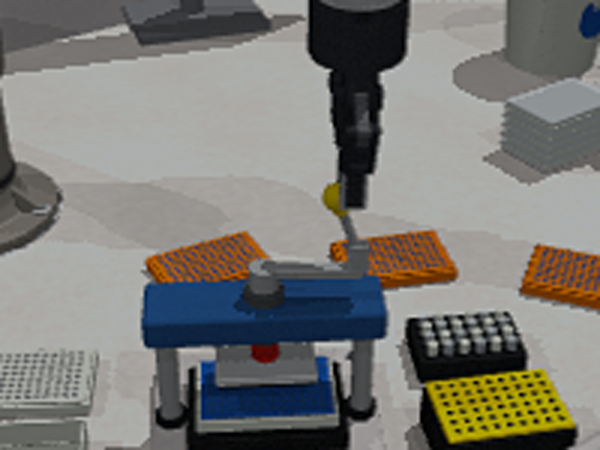

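The ball (crop 335,198) is slipping inward off the pads, with the handle at about 1.1–1.2 rad. I'll open, retreat upward and measure the ball.

Call:
drive_tool(increments=[{"claw": 0.0854, "dx": 0, "dy": 0, "dz": 0, "wx": 0, "wy": 0, "wz": 0}, {"claw": 0.0854, "dx": 0, "dy": 0, "dz": 0, "wx": 0, "wy": 0, "wz": 0}, {"claw": 0.0854, "dx": 0, "dy": 0, "dz": -0.01, "wx": 0, "wy": 0, "wz": 0}, {"claw": 0.0854, "dx": 0, "dy": 0, "dz": -0.02, "wx": 0, "wy": 0, "wz": 0}, {"claw": 0.0854, "dx": 0, "dy": 0, "dz": -0.02, "wx": 0, "wy": 0, "wz": 0}, {"claw": 0.0854, "dx": 0, "dy": 0, "dz": 0, "wx": 0, "wy": 0, "wz": 0}])

```text
t: 7.52
eef_pos: [0.5853, 0.1537, 0.3259]
tool_rot: [0.0, 0.873, 0.489, 0.002]
contact_force: [-0.9, 0.4, -0.1]
gripper_width: 1.0
grasp_force: 0.0
```

```bash
cat >> h.py <<'E'
def ball(n,f,win):
    im,d=shot(n,f);h=cv2.cvtColor(im,cv2.COLOR_RGB2HSV);m=cv2.inRange(h,(20,110,60),(35,255,255))
    k=np.zeros_like(m);k[win[1]:win[3],win[0]:win[2]]=255;m&=k
    N,l,s,c=cv2.connectedComponentsWithStats(m)
    if N<2: print(n,'none');return None
    i=1+np.argmax(s[1:,4]);x,y,w,hh,a=s[i];uv=(x+(w-1)/2,y+(hh-1)/2)
    C=calibration(n);K=np.array(C["intrinsics"]);R=np.array(C["R"]);c0=-R.T@np.array(C["t"])
    r=R.T@np.linalg.solve(K,[*uv,1]);P=pts(n,d)[(l==i)&(d>0)];print(n,s[i],'med',np.round(np.median(P,0),4))
    return c0,r/np.linalg.norm(r)
E
python3 - <<'E'
from h import *
p,R,o=state()
c,r=ball("scene","s5.png",(300,120,380,200))
ax=np.array([.546,.09]);th=np.radians(58.5);nrm=np.array([-np.sin(th),np.cos(th)])
s=((ax-c[:2])@nrm)/(r[:2]@nrm);X=c+s*r;print('ball in arm plane',X,'radius',(X[:2]-ax)@[np.cos(th),np.sin(th)])
X2=X
b=ball("top","t5.png",(270,130,340,210))
if b:
  B,b2=b;s=np.linalg.lstsq(np.c_[r,-b2],B-c,rcond=None)[0];print(c+s[0]*r,B+s[1]*b2)
rad=(X[:2]-ax)@[np.cos(th),np.sin(th)];print('len from hinge',np.hypot(rad-.08,X[2]-.2),'ang',np.arctan2(X[2]-.2,.08-rad))
print('delta tool to put grasp on ball',R.T@(X-(p+R@[0,0,.006])))
a=cv2.imread('pics/s5.png')[100:250,220:420];cv2.imwrite('pics/g.png',cv2.resize(a,(600,450),interpolation=2))
E
```

```text
t 7.53 p [0.5853 0.1537 0.3259] xang 58.49 zt [ 0.004  0.001 -1.   ] F [-0.94  0.35 -0.15] M [-0.02 -0.02  0.01] w 1.0 g 0.0 q [ 0.04  0.35 -0.51  1.62  0.18  1.21 -1.07]
scene [328 161   9  11  78] med [0.585  0.1362 0.2576]
ball in arm plane [0.57734243 0.1411462  0.25015689] radius 0.05998567943654686
top [270 141   7  16  79] med [0.6961 0.2368 0.0513]
[0.57763833 0.14092143 0.25037824] [0.61053001 0.20519219 0.27167352]
len from hinge 0.05400265381344578 ang 1.1911227067786783
delta tool to put grasp on ball [-0.01514928 -0.00041753  0.06965563]
```

View pics/g.png

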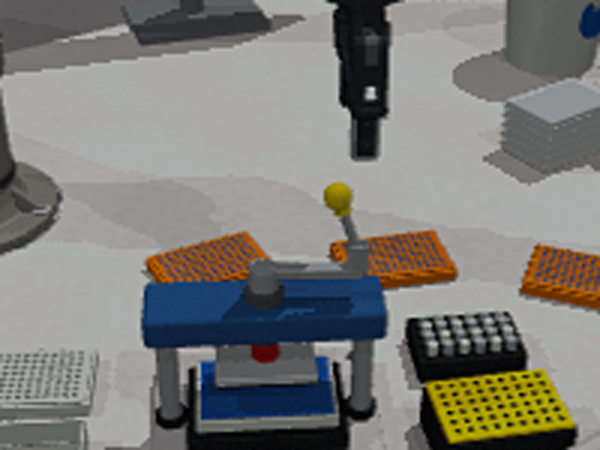

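The ball is clear at crop (338,197) with the handle at about 1.19 rad. I'll re-grip centred on the ball.

Call:
drive_tool(increments=[{"claw": 0.06, "dx": -0.0155, "dy": 0, "dz": 0.01, "wx": 0, "wy": 0, "wz": 0}, {"claw": 0.045, "dx": 0, "dy": 0, "dz": 0.02, "wx": 0, "wy": 0, "wz": 0}, {"claw": 0.045, "dx": 0, "dy": 0, "dz": 0.02, "wx": 0, "wy": 0, "wz": 0}, {"claw": 0.045, "dx": 0, "dy": 0, "dz": 0.017, "wx": 0, "wy": 0, "wz": 0}, {"claw": 0.045, "dx": 0, "dy": 0, "dz": 0, "wx": 0, "wy": 0, "wz": 0}, {"claw": 0.03, "dx": 0, "dy": 0, "dz": 0, "wx": 0, "wy": 0, "wz": 0}, {"claw": 0.02, "dx": 0, "dy": 0, "dz": 0, "wx": 0, "wy": 0, "wz": 0}, {"claw": 0.015, "dx": 0, "dy": 0, "dz": 0, "wx": 0, "wy": 0, "wz": 0}, {"claw": 0.015, "dx": 0, "dy": 0, "dz": 0, "wx": 0, "wy": 0, "wz": 0}], newtons=50)

```text
t: 8.75
eef_pos: [0.5772, 0.1398, 0.2576]
tool_rot: [0.001, 0.873, 0.488, 0.001]
contact_force: [4.2, -2.0, 3.8]
gripper_width: 0.248
grasp_force: 49.0
```

```bash
python3 -c "
from h import *
state()"
```

```text
t 8.75 p [0.5772 0.1398 0.2576] xang 58.46 zt [ 0.003  0.    -1.   ] F [ 4.19 -2.02  3.76] M [-0.36 -0.72 -0.  ] w 0.248 g 49.0 q [ 0.05  0.39 -0.5   1.73  0.21  1.08 -1.07]
```

Call:
drive_tool(increments=[{"claw": 0.015, "dx": 0.0055, "dy": 0, "dz": -0.0019, "wx": 0, "wy": 0, "wz": 0}, {"claw": 0.015, "dx": 0.0055, "dy": 0, "dz": -0.0013, "wx": 0, "wy": 0, "wz": 0}, {"claw": 0.015, "dx": 0.0055, "dy": 0, "dz": -0.0008, "wx": 0, "wy": 0, "wz": 0}, {"claw": 0.015, "dx": 0.005, "dy": 0, "dz": -0.0002, "wx": 0, "wy": 0, "wz": 0}, {"claw": 0.015, "dx": 0.003, "dy": 0, "dz": 0, "wx": 0, "wy": 0, "wz": 0}, {"claw": 0.015, "dx": 0, "dy": 0, "dz": 0, "wx": 0, "wy": 0, "wz": 0}], newtons=60)

```text
t: 9.5
eef_pos: [0.5881, 0.1569, 0.2594]
tool_rot: [0.002, 0.873, 0.487, -0.003]
contact_force: [0.2, -9.4, -0.4]
gripper_width: 0.247
grasp_force: 59.9
```

Run:
```python
from h import *
p,R,o=state();v=p[:2]-[.546,.09];print('rad',np.hypot(*v),np.degrees(np.arctan2(v[1],v[0])),'Ftool',np.round(R.T@o['contact_force'],2))
im,d=shot("scene","s6.png");a=im[100:250,220:420]
cv2.imwrite('pics/k.png',cv2.resize(a,(600,450),interpolation=2)[:,:,::-1])
```

```text
t 9.5 p [0.5881 0.1569 0.2594] xang 58.34 zt [-0.004 -0.006 -1.   ] F [ 0.22 -9.39 -0.38] M [-1.88  0.08 -0.02] w 0.247 g 59.9 q [ 0.01  0.41 -0.5   1.69  0.22  1.1  -1.11]
rad 0.07900583966800656 57.824462796464466 Ftool [-7.87  5.12  0.44]
```

View pics/k.png

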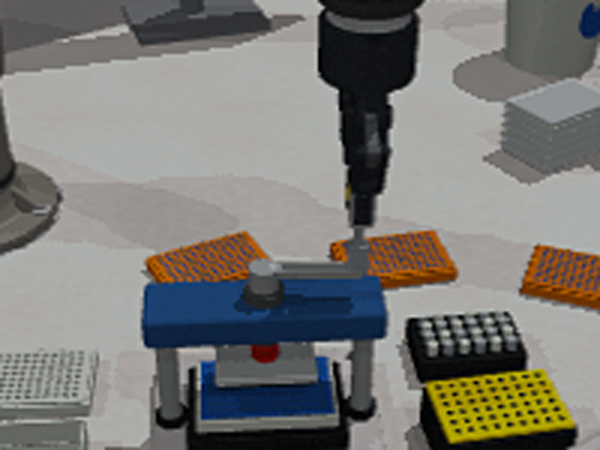

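The stem now looks upright, from hinge (357,250) straight up to the ball at (355,195). I'll push 4 mm further out to confirm the stop.

Call:
drive_tool(increments=[{"claw": 0.015, "dx": 0.002, "dy": 0, "dz": 0, "wx": 0, "wy": 0, "wz": 0}, {"claw": 0.015, "dx": 0.002, "dy": 0, "dz": 0, "wx": 0, "wy": 0, "wz": 0}, {"claw": 0.015, "dx": 0, "dy": 0, "dz": 0, "wx": 0, "wy": 0, "wz": 0}, {"claw": 0.015, "dx": 0, "dy": 0, "dz": 0, "wx": 0, "wy": 0, "wz": 0}], newtons=60)

```text
t: 10.05
eef_pos: [0.5898, 0.1592, 0.2591]
tool_rot: [0.002, 0.873, 0.487, -0.004]
contact_force: [-1.3, -10.9, 0.8]
gripper_width: 0.246
grasp_force: 60.2
```

```bash
cat >> h.py <<'E'
def rep(ax=(.546,.09)):
    p,R,o=state();v=p[:2]-np.array(ax);r=np.hypot(*v);e=v/r;F=np.array(o['contact_force'])[:2]
    print('rad %.4f ang %.2f Frad %.2f Fpush_cw %.2f'%(r,np.degrees(np.arctan2(v[1],v[0])),F@e,-(F@[e[1],-e[0]])),'Ftool',np.round(R.T@o['contact_force'],2))
E
python3 -c "
from h import *
rep()"
```

```text
t 10.05 p [0.5898 0.1592 0.2591] xang 58.3 zt [-0.005 -0.008 -1.   ] F [ -1.31 -10.85   0.81] M [-2.5   0.3   0.01] w 0.246 g 60.2 q [ 0.01  0.42 -0.5   1.68  0.22  1.11 -1.11]
rad 0.0819 ang 57.64 Frad -9.87 Fpush_cw -4.70 Ftool [-9.93  4.59 -0.72]
```

Call:
drive_tool(increments=[{"claw": 0.015, "dx": 0.002, "dy": 0, "dz": 0, "wx": 0, "wy": 0, "wz": 0}, {"claw": 0.015, "dx": 0.002, "dy": 0, "dz": 0, "wx": 0, "wy": 0, "wz": 0}, {"claw": 0.015, "dx": 0, "dy": 0, "dz": 0, "wx": 0, "wy": 0, "wz": 0}, {"claw": 0.015, "dx": 0, "dy": 0, "dz": 0, "wx": 0, "wy": 0, "wz": 0}], newtons=60)

```text
t: 10.55
eef_pos: [0.5905, 0.1599, 0.2589]
tool_rot: [0.003, 0.874, 0.486, -0.007]
contact_force: [-8.1, -18.2, 7.2]
gripper_width: 0.249
grasp_force: 60.6
```

```bash
python3 -c "
from h import *
rep()"
```

```text
t 10.55 p [0.5905 0.1599 0.2589] xang 58.2 zt [-0.009 -0.012 -1.   ] F [ -8.06 -18.21   7.2 ] M [-3.81  1.71  0.02] w 0.249 g 60.6 q [ 0.    0.42 -0.5   1.67  0.23  1.11 -1.11]
rad 0.0829 ang 57.52 Frad -19.69 Fpush_cw -2.98 Ftool [-19.83   2.74  -6.9 ]
```

The stop is confirmed: force rose about 10 N for 1 mm of motion, at a radius of 83 mm against an expected 81.7 mm. Next I'll compute the cranking table in tool axes (x radial, y the clockwise tangent).

Run:
```python
from h import *
f=np.arange(0,2.75,.06);x=85.3*np.cos(f);y=85.3*np.sin(f)
print([(round(a,2),round(b,1),round(c,1)) for a,b,c in zip(f[1:],np.diff(np.round(x,1)),np.diff(np.round(y,1)))])
# plate top and foot heights
z=np.load('pics/scene0.png.npz');im,d=z['im'],z['d'];P=pts('scene',d);h=cv2.cvtColor(im,cv2.COLOR_RGB2HSV)
m=(cv2.inRange(h,(100,120,60),(125,255,255))>0)&(d>0)&(P[...,2]<.075)&(P[...,2]>.02)&(np.hypot(P[...,0]-.546,P[...,1]-.09)<.1)
print(m.sum(),np.percentile(P[m][:,2],[10,30,50,70,90]))
z=np.load('pics/top0.png.npz');im,d=z['im'],z['d'];P=pts('top',d);h=cv2.cvtColor(im,cv2.COLOR_RGB2HSV)
m=(cv2.inRange(h,(100,120,60),(125,255,255))>0)&(d>0)&(P[...,2]<.075)&(P[...,2]>.02)&(np.hypot(P[...,0]-.546,P[...,1]-.09)<.1)
print(m.sum(),np.percentile(P[m][:,2],[10,30,50,70,90]))
```

```text
[(np.float64(0.06), np.float64(-0.2), np.float64(5.1)), (np.float64(0.12), np.float64(-0.4), np.float64(5.1)), (np.float64(0.18), np.float64(-0.8), np.float64(5.1)), (np.float64(0.24), np.float64(-1.0), np.float64(5.0)), (np.float64(0.3), np.float64(-1.4), np.float64(4.9)), (np.float64(0.36), np.float64(-1.7), np.float64(4.8)), (np.float64(0.42), np.float64(-1.9), np.float64(4.8)), (np.float64(0.48), np.float64(-2.2), np.float64(4.6)), (np.float64(0.54), np.float64(-2.5), np.float64(4.5)), (np.float64(0.6), np.float64(-2.8), np.float64(4.3)), (np.float64(0.66), np.float64(-3.0), np.float64(4.1)), (np.float64(0.72), np.float64(-3.3), np.float64(3.9)), (np.float64(0.78), np.float64(-3.5), np.float64(3.8)), (np.float64(0.84), np.float64(-3.7), np.float64(3.5)), (np.float64(0.9), np.float64(-3.9), np.float64(3.3)), (np.float64(0.96), np.float64(-4.1), np.float64(3.1)), (np.float64(1.02), np.float64(-4.3), np.float64(2.8)), (np.float64(1.08), np.float64(-4.4), np.float64(2.5)), (np.float64(1.14), np.float64(-4.6), np.float64(2.3)), (np.float64(1.2), np.float64(-4.7), np.float64(2.0)), (np
[... 807 characters left out ...]
, np.float64(-2.5)), (np.float64(2.16), np.float64(-4.3), np.float64(-2.7)), (np.float64(2.22), np.float64(-4.2), np.float64(-3.0)), (np.float64(2.28), np.float64(-3.9), np.float64(-3.2)), (np.float64(2.34), np.float64(-3.8), np.float64(-3.4)), (np.float64(2.4), np.float64(-3.6), np.float64(-3.7)), (np.float64(2.46), np.float64(-3.3), np.float64(-3.9)), (np.float64(2.52), np.float64(-3.1), np.float64(-4.0)), (np.float64(2.58), np.float64(-2.9), np.float64(-4.3)), (np.float64(2.64), np.float64(-2.6), np.float64(-4.4)), (np.float64(2.7), np.float64(-2.3), np.float64(-4.5))]
430 [0.05196545 0.05280526 0.05349241 0.05415656 0.05505658]
222 [0.05328143 0.05473696 0.05571681 0.05665127 0.05771562]
```

Call:
drive_tool(increments=[{"claw": 0.015, "dx": -0.003, "dy": 0, "dz": 0, "wx": 0, "wy": 0, "wz": 0}, {"claw": 0.015, "dx": -0.003, "dy": 0, "dz": 0, "wx": 0, "wy": 0, "wz": 0}, {"claw": 0.015, "dx": -0.0002, "dy": 0.0051, "dz": 0, "wx": 0, "wy": 0, "wz": 0}, {"claw": 0.015, "dx": -0.0005, "dy": 0.0051, "dz": 0, "wx": 0, "wy": 0, "wz": 0}, {"claw": 0.015, "dx": -0.0007, "dy": 0.0051, "dz": 0, "wx": 0, "wy": 0, "wz": 0}, {"claw": 0.015, "dx": -0.0011, "dy": 0.005, "dz": 0, "wx": 0, "wy": 0, "wz": 0}])

```text
t: 11.3
eef_pos: [0.6017, 0.1496, 0.2591]
tool_rot: [-0.001, 0.872, 0.489, -0.005]
contact_force: [-10.3, -3.5, 1.8]
gripper_width: 0.246
grasp_force: 60.4
```

```bash
python3 -c "
from h import *
rep()"
```

```text
t 11.3 p [0.6017 0.1496 0.2591] xang 58.56 zt [-0.011 -0.003 -1.   ] F [-10.31  -3.49   1.77] M [-0.63  2.4  -0.  ] w 0.246 g 60.4 q [ 0.02  0.44 -0.49  1.66  0.22  1.12 -1.08]
rad 0.0815 ang 46.94 Frad -9.59 Fpush_cw 5.15 Ftool [-8.37 -6.99 -1.65]
```

Plate top is at about 54 mm, so touch is expected at about 1.9 rad. Cranking goes fine.

Call:
drive_tool(increments=[{"claw": 0.015, "dx": -0.0024, "dy": 0.0046, "dz": 0, "wx": 0, "wy": 0, "wz": 0}, {"claw": 0.015, "dx": -0.0022, "dy": 0.0046, "dz": 0, "wx": 0, "wy": 0, "wz": 0}, {"claw": 0.015, "dx": -0.0019, "dy": 0.0048, "dz": 0, "wx": 0, "wy": 0, "wz": 0}, {"claw": 0.015, "dx": -0.0022, "dy": 0.0046, "dz": 0, "wx": 0, "wy": 0, "wz": 0}, {"claw": 0.015, "dx": -0.0025, "dy": 0.0045, "dz": 0, "wx": 0, "wy": 0, "wz": 0}, {"claw": 0.015, "dx": -0.0028, "dy": 0.0043, "dz": 0, "wx": 0, "wy": 0, "wz": 0}, {"claw": 0.015, "dx": -0.003, "dy": 0.0041, "dz": 0, "wx": 0, "wy": 0, "wz": 0}, {"claw": 0.015, "dx": -0.0033, "dy": 0.0039, "dz": 0, "wx": 0, "wy": 0, "wz": 0}])

```text
t: 12.3
eef_pos: [0.6221, 0.1171, 0.2592]
tool_rot: [-0.003, 0.872, 0.49, -0.003]
contact_force: [-5.8, 4.1, -1.3]
gripper_width: 0.243
grasp_force: 60.1
```

```bash
python3 -c "
from h import *
rep()"
```

```text
t 12.3 p [0.6221 0.1171 0.2592] xang 58.69 zt [-0.008  0.003 -1.   ] F [-5.77  4.08 -1.29] M [ 0.81  1.48 -0.  ] w 0.243 g 60.1 q [ 0.07  0.45 -0.48  1.63  0.22  1.12 -1.01]
rad 0.0808 ang 19.62 Frad -4.06 Fpush_cw 5.78 Ftool [ 0.49 -7.04  1.34]
```

Call:
drive_tool(increments=[{"claw": 0.015, "dx": -0.0035, "dy": 0.0038, "dz": 0, "wx": 0, "wy": 0, "wz": 0}, {"claw": 0.015, "dx": -0.0037, "dy": 0.0035, "dz": 0, "wx": 0, "wy": 0, "wz": 0}, {"claw": 0.015, "dx": -0.0039, "dy": 0.0033, "dz": 0, "wx": 0, "wy": 0, "wz": 0}, {"claw": 0.015, "dx": -0.0041, "dy": 0.0031, "dz": 0, "wx": 0, "wy": 0, "wz": 0}, {"claw": 0.015, "dx": -0.0043, "dy": 0.0028, "dz": 0, "wx": 0, "wy": 0, "wz": 0}, {"claw": 0.015, "dx": -0.0044, "dy": 0.0025, "dz": 0, "wx": 0, "wy": 0, "wz": 0}])

```text
t: 13.05
eef_pos: [0.6265, 0.0876, 0.2593]
tool_rot: [-0.003, 0.872, 0.49, -0.002]
contact_force: [-3.6, 5.2, -3.1]
gripper_width: 0.246
grasp_force: 60.0
```

```bash
python3 -c "
from h import *
rep()"
```

```text
t 13.05 p [0.6265 0.0876 0.2593] xang 58.71 zt [-0.006  0.004 -1.   ] F [-3.63  5.21 -3.06] M [1.25 0.99 0.02] w 0.246 g 60.0 q [ 0.11  0.45 -0.48  1.63  0.22  1.12 -0.96]
rad 0.0805 ang -1.74 Frad -3.78 Fpush_cw 5.10 Ftool [ 2.57 -5.78  3.1 ]
```

Call:
drive_tool(increments=[{"claw": 0.015, "dx": -0.0046, "dy": 0.0023, "dz": 0, "wx": 0, "wy": 0, "wz": 0}, {"claw": 0.015, "dx": -0.0047, "dy": 0.002, "dz": 0, "wx": 0, "wy": 0, "wz": 0}, {"claw": 0.015, "dx": -0.0048, "dy": 0.0017, "dz": 0, "wx": 0, "wy": 0, "wz": 0}])

```text
t: 13.42
eef_pos: [0.6245, 0.0726, 0.2593]
tool_rot: [-0.003, 0.872, 0.49, -0.001]
contact_force: [-2.2, 5.6, -3.1]
gripper_width: 0.247
grasp_force: 59.9
```

```bash
python3 -c "
from h import *
rep()"
```

```text
t 13.43 p [0.6245 0.0726 0.2593] xang 58.71 zt [-0.006  0.004 -1.   ] F [-2.22  5.56 -3.1 ] M [1.34 0.75 0.02] w 0.247 g 59.9 q [ 0.14  0.44 -0.47  1.64  0.21  1.12 -0.94]
rad 0.0804 ang -12.49 Frad -3.37 Fpush_cw 4.95 Ftool [ 3.59 -4.76  3.14]
```

Call:
drive_tool(increments=[{"claw": 0.015, "dx": -0.0049, "dy": 0.0014, "dz": 0, "wx": 0, "wy": 0, "wz": 0}, {"claw": 0.015, "dx": -0.005, "dy": 0.0012, "dz": 0, "wx": 0, "wy": 0, "wz": 0}])

```text
t: 13.68
eef_pos: [0.6218, 0.0629, 0.2593]
tool_rot: [-0.003, 0.872, 0.49, -0.001]
contact_force: [-0.2, 6.8, -4.6]
gripper_width: 0.249
grasp_force: 59.9
```

```bash
python3 -c "
from h import *
rep()"
```

```text
t 13.68 p [0.6218 0.0629 0.2593] xang 58.71 zt [-0.005  0.005 -1.   ] F [-0.19  6.78 -4.56] M [1.36 0.68 0.03] w 0.249 g 59.9 q [ 0.15  0.44 -0.47  1.65  0.21  1.11 -0.92]
rad 0.0805 ang -19.71 Frad -2.47 Fpush_cw 6.32 Ftool [ 5.69 -3.65  4.6 ]
```

Call:
drive_tool(increments=[{"claw": 0.015, "dx": -0.0051, "dy": 0.0008, "dz": 0, "wx": 0, "wy": 0, "wz": 0}])

```text
t: 13.8
eef_pos: [0.6199, 0.0581, 0.2593]
tool_rot: [-0.003, 0.872, 0.49, -0.001]
contact_force: [-0.4, 6.2, -4.3]
gripper_width: 0.246
grasp_force: 59.8
```

Call:
drive_tool(increments=[{"claw": 0.015, "dx": -0.0051, "dy": 0.0005, "dz": 0, "wx": 0, "wy": 0, "wz": 0}])

```text
t: 13.92
eef_pos: [0.6177, 0.0535, 0.2593]
tool_rot: [-0.003, 0.872, 0.49, -0.001]
contact_force: [0.7, 6.4, -4.6]
gripper_width: 0.243
grasp_force: 59.8
```

Call:
drive_tool(increments=[{"claw": 0.015, "dx": -0.0051, "dy": 0.0002, "dz": 0, "wx": 0, "wy": 0, "wz": 0}])

```text
t: 14.05
eef_pos: [0.6153, 0.0491, 0.2593]
tool_rot: [-0.003, 0.872, 0.49, -0.001]
contact_force: [-0.5, 6.5, -5.5]
gripper_width: 0.246
grasp_force: 59.8
```

Call:
drive_tool(increments=[{"claw": 0.015, "dx": -0.0051, "dy": -0.0001, "dz": 0, "wx": 0, "wy": 0, "wz": 0}])

```text
t: 14.18
eef_pos: [0.6127, 0.0448, 0.2593]
tool_rot: [-0.003, 0.872, 0.49, -0.001]
contact_force: [0.2, 6.0, -5.1]
gripper_width: 0.244
grasp_force: 59.8
```

```bash
python3 -c "
from h import *
rep()"
```

```text
t 14.18 p [0.6127 0.0448 0.2593] xang 58.71 zt [-0.004  0.005 -1.   ] F [ 0.18  5.98 -5.09] M [ 1.39  0.3  -0.06] w 0.244 g 59.8 q [ 0.18  0.42 -0.47  1.68  0.2   1.1  -0.89]
rad 0.0806 ang -34.15 Frad -3.21 Fpush_cw 5.05 Ftool [ 5.19 -2.92  5.12]
```

Call:
drive_tool(increments=[{"claw": 0.015, "dx": -0.0051, "dy": -0.0004, "dz": 0, "wx": 0, "wy": 0, "wz": 0}])

```text
t: 14.3
eef_pos: [0.6097, 0.0406, 0.2593]
tool_rot: [-0.003, 0.872, 0.49, -0.001]
contact_force: [-0.5, 5.6, -5.5]
gripper_width: 0.248
grasp_force: 59.7
```

Call:
drive_tool(increments=[{"claw": 0.015, "dx": -0.0051, "dy": -0.0007, "dz": 0, "wx": 0, "wy": 0, "wz": 0}])

```text
t: 14.42
eef_pos: [0.6066, 0.0367, 0.2593]
tool_rot: [-0.003, 0.872, 0.49, -0.001]
contact_force: [0.3, 6.2, -6.4]
gripper_width: 0.244
grasp_force: 59.8
```

Call:
drive_tool(increments=[{"claw": 0.015, "dx": -0.005, "dy": -0.001, "dz": 0, "wx": 0, "wy": 0, "wz": 0}])

```text
t: 14.55
eef_pos: [0.6032, 0.033, 0.2593]
tool_rot: [-0.003, 0.872, 0.49, -0.0]
contact_force: [0.9, 6.6, -6.0]
gripper_width: 0.244
grasp_force: 59.7
```

```bash
python3 -c "
from h import *
rep()
for th,F in()  : pass"
```

```text
t 14.55 p [0.6032 0.033  0.2593] xang 58.71 zt [-0.004  0.005 -1.   ] F [ 0.89  6.65 -5.97] M [ 1.43  0.12 -0.02] w 0.244 g 59.7 q [ 0.21  0.4  -0.47  1.7   0.2   1.09 -0.87]
rad 0.0808 ang -44.94 Frad -4.07 Fpush_cw 5.33 Ftool [ 6.13 -2.66  6.  ]
```

Call:
drive_tool(increments=[{"claw": 0.015, "dx": -0.0025, "dy": -0.0006, "dz": 0, "wx": 0, "wy": 0, "wz": 0}])

```text
t: 14.68
eef_pos: [0.6013, 0.0311, 0.2593]
tool_rot: [-0.003, 0.872, 0.49, -0.001]
contact_force: [1.6, 5.5, -6.2]
gripper_width: 0.249
grasp_force: 59.7
```

Call:
drive_tool(increments=[{"claw": 0.015, "dx": -0.0024, "dy": -0.0007, "dz": 0, "wx": 0, "wy": 0, "wz": 0}])

```text
t: 14.8
eef_pos: [0.5998, 0.0297, 0.2594]
tool_rot: [-0.003, 0.872, 0.49, -0.0]
contact_force: [3.0, 8.2, -6.8]
gripper_width: 0.244
grasp_force: 59.6
```

Call:
drive_tool(increments=[{"claw": 0.015, "dx": -0.0025, "dy": -0.0008, "dz": 0, "wx": 0, "wy": 0, "wz": 0}])

```text
t: 14.92
eef_pos: [0.598, 0.0281, 0.2594]
tool_rot: [-0.003, 0.872, 0.49, 0.0]
contact_force: [3.2, 8.3, -7.2]
gripper_width: 0.242
grasp_force: 59.6
```

Call:
drive_tool(increments=[{"claw": 0.015, "dx": -0.0024, "dy": -0.0008, "dz": 0, "wx": 0, "wy": 0, "wz": 0}])

```text
t: 15.05
eef_pos: [0.5962, 0.0266, 0.2594]
tool_rot: [-0.003, 0.872, 0.49, 0.0]
contact_force: [2.6, 8.7, -8.0]
gripper_width: 0.245
grasp_force: 59.6
```

```bash
cat >> h.py <<'E'
def seq(L,ax=(.546,.09)):
    for x,y,fx,fy in L:
        v=np.array([x-ax[0],y-ax[1]]);e=v/np.hypot(*v);print('crank %.3f push %.2f rad %.2f'%(np.radians(57.6)-np.arctan2(v[1],v[0]),-(fx*e[1]-fy*e[0]),fx*e[0]+fy*e[1]))
E
python3 -c "
from h import *
rep()"
```

```text
t 15.05 p [0.5962 0.0266 0.2594] xang 58.73 zt [-0.003  0.006 -1.   ] F [ 2.64  8.72 -7.96] M [ 1.63 -0.33 -0.03] w 0.245 g 59.6 q [ 0.22  0.39 -0.47  1.72  0.19  1.08 -0.86]
rad 0.0809 ang -51.66 Frad -5.20 Fpush_cw 7.48 Ftool [ 8.79 -2.23  8.  ]
```

The effort jumped from about 5.2 to 7.6 N at about 1.83 rad, so the foot has touched. Target push is about 9.2 N; proceeding in small steps.

Call:
drive_tool(increments=[{"claw": 0.015, "dx": -0.0024, "dy": -0.0009, "dz": 0, "wx": 0, "wy": 0, "wz": 0}])

```text
t: 15.18
eef_pos: [0.5943, 0.025, 0.2594]
tool_rot: [-0.003, 0.871, 0.49, 0.0]
contact_force: [4.1, 8.5, -8.0]
gripper_width: 0.246
grasp_force: 59.6
```

Call:
drive_tool(increments=[{"claw": 0.015, "dx": -0.0023, "dy": -0.001, "dz": 0, "wx": 0, "wy": 0, "wz": 0}])

```text
t: 15.3
eef_pos: [0.5923, 0.0236, 0.2594]
tool_rot: [-0.003, 0.871, 0.49, 0.0]
contact_force: [4.5, 7.8, -8.3]
gripper_width: 0.244
grasp_force: 59.6
```

```bash
python3 -c "
from h import *
rep()"
```

```text
t 15.3 p [0.5923 0.0236 0.2594] xang 58.73 zt [-0.002  0.006 -1.   ] F [ 4.51  7.81 -8.3 ] M [ 1.64 -0.6   0.01] w 0.244 g 59.6 q [ 0.23  0.38 -0.47  1.73  0.19  1.08 -0.85]
rad 0.0809 ang -55.12 Frad -3.83 Fpush_cw 8.16 Ftool [ 8.98 -0.16  8.33]
```

Call:
drive_tool(increments=[{"claw": 0.015, "dx": -0.0023, "dy": -0.0011, "dz": 0, "wx": 0, "wy": 0, "wz": 0}])

```text
t: 15.42
eef_pos: [0.5903, 0.0222, 0.2594]
tool_rot: [-0.003, 0.871, 0.49, 0.001]
contact_force: [4.7, 8.0, -9.2]
gripper_width: 0.246
grasp_force: 59.5
```

Call:
drive_tool(increments=[{"claw": 0.015, "dx": -0.0023, "dy": -0.0012, "dz": 0, "wx": 0, "wy": 0, "wz": 0}])

```text
t: 15.55
eef_pos: [0.5882, 0.0208, 0.2594]
tool_rot: [-0.003, 0.872, 0.49, 0.001]
contact_force: [5.0, 8.7, -9.2]
gripper_width: 0.242
grasp_force: 59.5
```

```bash
python3 -c "
from h import *
rep()"
```

```text
t 15.55 p [0.5882 0.0208 0.2594] xang 58.73 zt [-0.002  0.006 -1.   ] F [ 4.96  8.65 -9.17] M [ 1.62 -0.74 -0.02] w 0.242 g 59.5 q [ 0.23  0.37 -0.47  1.74  0.18  1.07 -0.85]
rad 0.0810 ang -58.63 Frad -4.81 Fpush_cw 8.74 Ftool [ 9.93 -0.21  9.21]
```

Call:
drive_tool(increments=[{"claw": 0.015, "dx": -0.0022, "dy": -0.0013, "dz": 0, "wx": 0, "wy": 0, "wz": 0}])

```text
t: 15.68
eef_pos: [0.586, 0.0195, 0.2594]
tool_rot: [-0.003, 0.872, 0.49, 0.001]
contact_force: [5.5, 7.6, -10.3]
gripper_width: 0.243
grasp_force: 59.5
```

Call:
drive_tool(increments=[{"claw": 0.015, "dx": -0.0022, "dy": -0.0013, "dz": 0, "wx": 0, "wy": 0, "wz": 0}])

```text
t: 15.8
eef_pos: [0.5839, 0.0183, 0.2594]
tool_rot: [-0.003, 0.872, 0.49, 0.001]
contact_force: [6.5, 7.7, -10.0]
gripper_width: 0.245
grasp_force: 59.4
```

Call:
drive_tool(increments=[{"claw": 0.015, "dx": -0.0021, "dy": -0.0014, "dz": 0, "wx": 0, "wy": 0, "wz": 0}])

```text
t: 15.92
eef_pos: [0.5817, 0.0171, 0.2594]
tool_rot: [-0.003, 0.872, 0.49, 0.001]
contact_force: [6.8, 8.1, -9.3]
gripper_width: 0.247
grasp_force: 59.4
```

```bash
python3 -c "
from h import *
rep()"
```

```text
t 15.93 p [0.5817 0.0171 0.2594] xang 58.72 zt [-0.001  0.006 -1.   ] F [ 6.84  8.07 -9.35] M [ 1.51 -1.09 -0.1 ] w 0.247 g 59.4 q [ 0.24  0.36 -0.48  1.75  0.18  1.07 -0.84]
rad 0.0811 ang -63.87 Frad -4.23 Fpush_cw 9.69 Ftool [10.4   1.69  9.39]
```

The push is about 9.3 N, roughly 4 N above free running. I'll stop cranking and relax the command before opening.

Call:
drive_tool(increments=[{"claw": 0.015, "dx": 0.0011, "dy": 0.0007, "dz": 0.001, "wx": 0, "wy": 0, "wz": 0}, {"claw": 0.015, "dx": 0.0011, "dy": 0.0007, "dz": 0.001, "wx": 0, "wy": 0, "wz": 0}, {"claw": 0.015, "dx": 0, "dy": 0, "dz": 0.001, "wx": 0, "wy": 0, "wz": 0}, {"claw": 0.015, "dx": 0, "dy": 0, "dz": 0, "wx": 0, "wy": 0, "wz": 0}])

```text
t: 16.42
eef_pos: [0.5831, 0.0178, 0.259]
tool_rot: [-0.002, 0.872, 0.49, -0.0]
contact_force: [-6.4, 4.3, 10.5]
gripper_width: 0.244
grasp_force: 60.9
```

```bash
python3 -c "
from h import *
rep()"
```

```text
t 16.43 p [0.5831 0.0178 0.259 ] xang 58.68 zt [-0.002  0.004 -1.   ] F [-6.4   4.29 10.49] M [1.06 1.53 0.04] w 0.244 g 60.9 q [ 0.24  0.37 -0.48  1.75  0.18  1.07 -0.84]
rad 0.0812 ang -62.77 Frad -6.75 Fpush_cw -3.73 Ftool [  0.36  -7.74 -10.45]
```

Call:
drive_tool(increments=[{"claw": 0.015, "dx": -0.002, "dy": -0.0013, "dz": -0.0015, "wx": 0, "wy": 0, "wz": 0}])

```text
t: 16.55
eef_pos: [0.582, 0.0173, 0.2594]
tool_rot: [-0.002, 0.872, 0.49, 0.001]
contact_force: [6.2, 8.5, -8.5]
gripper_width: 0.247
grasp_force: 59.4
```

Call:
drive_tool(increments=[{"claw": 0.015, "dx": -0.002, "dy": -0.0015, "dz": 0, "wx": 0, "wy": 0, "wz": 0}])

```text
t: 16.68
eef_pos: [0.5805, 0.0166, 0.2593]
tool_rot: [-0.002, 0.872, 0.49, 0.002]
contact_force: [7.3, 6.9, -5.2]
gripper_width: 0.244
grasp_force: 59.7
```

Call:
drive_tool(increments=[{"claw": 0.015, "dx": -0.002, "dy": -0.0015, "dz": 0, "wx": 0, "wy": 0, "wz": 0}])

```text
t: 16.8
eef_pos: [0.5784, 0.0156, 0.2593]
tool_rot: [-0.002, 0.872, 0.49, 0.002]
contact_force: [7.1, 8.0, -5.4]
gripper_width: 0.248
grasp_force: 59.7
```

```bash
python3 -c "
from h import *
rep()"
```

```text
t 16.8 p [0.5784 0.0156 0.2593] xang 58.71 zt [ 0.002  0.006 -1.   ] F [ 7.12  7.95 -5.36] M [ 1.5  -1.13 -0.04] w 0.248 g 59.7 q [ 0.25  0.36 -0.48  1.76  0.18  1.06 -0.84]
rad 0.0812 ang -66.46 Frad -4.45 Fpush_cw 9.71 Ftool [10.46  1.96  5.42]
```

Call:
drive_tool(increments=[{"claw": 0.015, "dx": 0.0011, "dy": 0.0008, "dz": 0.0005, "wx": 0, "wy": 0, "wz": 0}, {"claw": 0.015, "dx": 0, "dy": 0, "dz": 0, "wx": 0, "wy": 0, "wz": 0}])

```text
t: 17.05
eef_pos: [0.5787, 0.0157, 0.2592]
tool_rot: [-0.002, 0.872, 0.49, 0.001]
contact_force: [1.0, 5.9, 1.6]
gripper_width: 0.246
grasp_force: 60.2
```

```bash
python3 -c "
from h import *
rep()"
```

```text
t 17.05 p [0.5787 0.0157 0.2592] xang 58.69 zt [-0.     0.005 -1.   ] F [1.   5.89 1.64] M [1.23 0.09 0.05] w 0.246 g 60.2 q [ 0.24  0.36 -0.48  1.76  0.18  1.07 -0.84]
rad 0.0812 ang -66.25 Frad -4.98 Fpush_cw 3.29 Ftool [ 5.56 -2.21 -1.61]
```

Relaxed to a 3 N push with the crank essentially unmoved. I'll open straight and retreat upward.

Call:
drive_tool(increments=[{"claw": 0.05, "dx": 0, "dy": 0, "dz": 0, "wx": 0, "wy": 0, "wz": 0}, {"claw": 0.07, "dx": 0, "dy": 0, "dz": 0, "wx": 0, "wy": 0, "wz": 0}, {"claw": 0.07, "dx": 0, "dy": 0, "dz": 0, "wx": 0, "wy": 0, "wz": 0}, {"claw": 0.07, "dx": 0, "dy": 0, "dz": -0.01, "wx": 0, "wy": 0, "wz": 0}, {"claw": 0.07, "dx": 0, "dy": 0, "dz": -0.02, "wx": 0, "wy": 0, "wz": 0}, {"claw": 0.07, "dx": 0, "dy": 0, "dz": -0.03, "wx": 0, "wy": 0, "wz": 0}, {"claw": 0.07, "dx": 0, "dy": 0, "dz": -0.03, "wx": 0, "wy": 0, "wz": 0}, {"claw": 0.07, "dx": 0, "dy": 0, "dz": -0.02, "wx": 0, "wy": 0, "wz": 0}, {"claw": 0.07, "dx": 0, "dy": 0, "dz": 0, "wx": 0, "wy": 0, "wz": 0}])

```text
t: 18.18
eef_pos: [0.5796, 0.0117, 0.371]
tool_rot: [0.001, 0.873, 0.488, 0.002]
contact_force: [0.3, 0.2, 0.2]
gripper_width: 0.82
grasp_force: 0.0
```

Run:
```python
from h import *
rep()
c,r=ball("scene","s9.png",(240,120,330,260))
th=np.radians(-66.3);n=np.array([-np.sin(th),np.cos(th)]);s=((np.array([.546,.09])-c[:2])@n)/(r[:2]@n);X=c+s*r;print(X,np.hypot(*(X[:2]-[.546,.09])))
print(c+r*(.258-c[2])/r[2])
a=cv2.imread('pics/s9.png')[100:280,200:420];cv2.imwrite('pics/m.png',cv2.resize(a,(660,540),interpolation=2))
```

```text
t 18.18 p [0.5796 0.0117 0.371 ] xang 58.48 zt [ 0.004  0.    -1.   ] F [0.28 0.22 0.17] M [ 0.   -0.03 -0.02] w 0.82 g 0.0 q [ 0.26  0.27 -0.48  1.62  0.13  1.28 -0.79]
rad 0.0852 ang -66.77 Frad -0.09 Fpush_cw 0.34 Ftool [ 0.33  0.12 -0.17]
scene [284 175  10  13  97] med [0.5858 0.0116 0.2607]
[0.5783326  0.01634429 0.25307336] 0.08043979409412277
[0.58494902 0.01262203 0.258     ]
```

View pics/m.png

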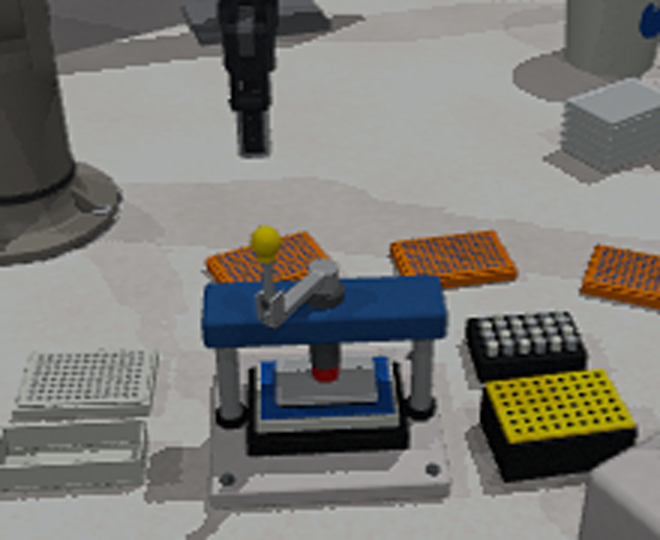

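The handle stands upright (ball at crop 265,243 over the hinge at 268,305). The foot is down on the mat at (325,385), the gripper is clear, and nothing else has moved. Handing in.

```bash
python3 -c "
from station import *
print(hand_in())"
```

```text
the job is handed in; nothing more can be done
None
```

I swung the handle up to its stop, cranked the foot down onto the plate to an estimated 22–28 N (judged from the cranking effort, not measured directly), let go and handed in; no verdict came back.

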